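Nest the clay bowls on the drying bat and wedge its edge up for air

TASK

Set the terracotta to dry on the white plaster bat: stand the middle cup in the wide bowl already on the bat, and the slim cup in the middle cup, all upright. Then push the wooden wedge, lying flat on the table, thin end first under the middle of the bat's open edge (the one without the stop rail) until that whole edge has just lifted off its two pads, by a few millimetres and well under a centimetre, and finish while still gripping the wedge there. Leave everything else on the table as it stands.

Things in the scene. Friction and masses are not known exactly. Their poses are not given: they have to be found in the camera images.
- rack: wooden rack fixed to the table. Origin: underside, under the middle of the bat. +x: from the open edge to the stop rail (dark, 230 mm long, 40 high, x 90 to 106), the way to push the wedge. The bat rests on it 14 mm above the table: on a bar at x 65 to 90 and two dark pads 20 wide, x -120 to -65, y +-85, whose ends stick out past the bat. The 150 mm between them is open
- bat: loose white plaster slab 180 (x) x 200 (y) x 16 mm, about 0.6 kg, lying on the rack, axes as the rack's. Origin: centre of its underside, 14 mm above the table. Starts 0 to 4 mm short of the stop rail, against which the wedge pushes it
- bat_edge_l (a point): point on the bat's underside at the open edge, x -90, y +85 mm in the bat's frame; 14 mm above the table at rest, higher by the gap once lifted
- bat_edge_r (a point): the same at y -85 mm
- bowl: wide low terracotta bowl standing on the bat, 124 mm over the rim, 45 mm high, wall 5 mm, flat inner floor about 82 mm across and 6 mm above its underside, about 0.22 kg. Origin: centre of its underside, z up
- cup_mid: middle terracotta cup, upper 27 mm straight and 66 mm across outside (58 inside), foot 52 mm across, 62 mm high, inner floor 6 mm above its underside and 44 mm across, about 0.12 kg. Origin: centre of its underside, z up. Starts on the table at one of three spots shared by lot with the slim cup and the jar
- cup_small: slim terracotta cup, upper 44 mm straight and 44 mm across outside, foot 32 mm across, 74 mm high, about 0.07 kg. Origin: centre of its underside, z up
- wedge: pale wooden wedge lying on the table, 150 x 40 mm, 0.15 kg: butt block 40 x 40 x 50 mm high to grip, then a ramp falling from 27 mm high at x 20 to 5 mm at its thin end, x 130 (1 in 5). Origin: centre of the block's underside; +x to the thin end. It meets the bat when its thin end is 45 mm past the bat's edge; each further 5 mm lifts the edge 1 mm
- wedge_tip (a point): middle of the wedge's thin end, on its underside
- jar: closed glass jar 60 mm across, 75 mm high, bystander; origin under its centre
- pebble: flat grey stone 56 mm across, 13 mm high, bystander; origin under its centre
- brush: brush with a wooden handle, bystander, lying on the table, length along its x
- figure: small clay figure 88 mm high, 60 mm across, bystander; origin under its centre
- clay_block: brown block of clay 75 x 55 x 40 mm, bystander; origin under its centre
- dish: white dish 100 mm across, 18 mm high, bystander; origin under its centre
Things that resemble listed ones, but are neither listed nor needed, are in the scene too. Several things have the shape of the wedge; the one meant has the colours described above.

How it is judged:
By the outcome, as a careful person would: the job done as asked, in the order asked, and still so for the second after the job is handed in, while the arm keeps its last pose, push and grip.
It also fails if it takes over 64 s, if anything falls off the work surface, if the arm or the gripper's body presses on something with over 40 N, if the wrist force passes 120 N, or if a joint passes its speed limit or range.

ROBOT

A 6-joint arm with a two-finger parallel gripper is mounted at the origin on the work surface. World frame = base frame: x ahead of the robot, y to its left, z up, the work surface at z = 0. Lengths are in mm, angles in rad, forces in N, time in s.
With the tool pointing down it reaches from about 300 to 775 mm from the base axis. Payload 14.6 kg.
Tool frame: the origin (TCP) lies between the finger pads; the fingertips stand manip.tip_reach ahead of it and the grasp point (between the pads) lies 5 mm behind it (manip.tip_reach is the distance from the TCP to the fingertips, in mm); z points along the fingers, y is the line along which they close (so a half turn about z gives the same grasp; the last joint's range is limited). The gripper opens to 94 mm and grips with 3 to 60 N. Pads are 16 mm wide; open, the fingers measure 119 mm over their backs; the gripper's body (75 mm by 177 mm) begins 78 mm behind the grasp point.
Start: joints at [1.265, 0.3, 1.521, -0, 1.321, -0.067], TCP at [130.093, 534.383, 219.446] pointing down, gripper open.
Joint ranges: [-3.03, 3.03], [-0.79, 2.21], [0.23, 2.52], [-1.04, 4.18], [0, 3.07], [-2.55, 2.55]. Speed limits (rad/s): [2.22, 2.22, 2.57, 3.14, 3.14, 3.14].

INTERFACE

Orientations are given as [roll, pitch, yaw] about the fixed x, y, z axes, in that order (R = Rz(yaw) Ry(pitch) Rx(roll)).
In Python, from cell import manip gives the robot as it stands. The module is installed in compiled form; this text tells all that it offers.
- The arm moves only by the shell command python3 -m creep 'ROWS' [FORCE]. ROWS is JSON, a list of rows, each a list of 3 entries, a list of its own where there are three numbers: the opening, from -1 (shut) to 1 (fully open), then the shift along the tool's x, y, z in cm, then the turn about the tool's z in units of 5 degrees (1.0 is 5 degrees). In form: [[grip, [tx, ty, tz], roll], ...]. A call has 1 to 12 rows; each row is the pose to reach, as a shift and turn from the pose commanded when the call began, along the tool's axes at that moment; what a row does not reach only later rows make up. A row lasts 1/10 s, in which the tool goes at most 50 mm and 8.59 degrees, less where a joint would pass 70% of its speed; a pose out of reach is approached as far as the arm can. A call with a gripper value outside its range is refused whole. The fingers move at their own pace and stop on an object; FORCE is the grip in N (left out, the last holds). Time passes only in rows, so rows that repeat a pose let the fingers close. It gives the time, the measured TCP pose, the force, the opening and the grip force at its end, in the units of the state.
- manip.read_state(): the state, without advancing time (a new reading comes with each control period).
- manip.camera(name): name is "scene" or "side" or "wrist"; returns the picture (400x640x3 uint8, red, green, blue); there is no depth.
- manip.camera_params(name): a dict with "fovy" (degrees; the focal length in pixels is half the picture's height over the tangent of half this angle, whatever the lens; pixels are square), "cx", "cy" (the principal point, pixels), "origin" and "attitude" of the camera in the world. Camera axes: x right, y down, z forward; pixel columns grow to the right and rows downward; lengths in mm; the calibration is good to about 2 mm. A picture is of the moment at which its call begins: read the wrist's pose just before it. camera_params takes no time and is no camera call; for the wrist camera it gives the pose at the moment of the call.
- manip.sign_off(): hands the job in; it is judged then, once.
The state is a dict: "clock": time; "joints": joint angles; "qd": joint speeds; "effort": joint torques, N m; "eef_pos": TCP position; "eef_rot": TCP orientation; "wrist_force": force on the tool from outside, world axes, zero at the start; "moment": the same for the moment, N m; "finger_gap": finger opening in mm; "finger_force": force on a finger pad.
Only numpy, scipy, OpenCV 4.12 (cv2) and the standard library are available. Lean on these libraries where they do the work, as an engineer would, in place of code of your own. Each camera call takes 0.05 s, during which the arm holds its last target. There are 200 camera calls.

## Working session

There is one attempt and no reset: what is moved stays moved. The work goes in short steps, Python scripts to look and compute and a shell command to move; the robot and the scene stay as the last step left them, time stands still between calls to the robot, and variables do not carry over. Pictures are saved under pics/ and viewed, at most 10 in all, crops included, and the job is handed in when it is done.

```bash
mkdir -p pics; python3 - <<'E'
from cell import manip
import cv2
s=manip.read_state();print(s, manip.tip_reach)
for n in("scene","side","wrist"):
    p=manip.camera_params(n);print(n,p)
    cv2.imwrite(f"pics/{n}0.png",manip.camera(n)[:,:,::-1])
E
```

```text
{'clock': 0.0, 'joints': array([ 1.26539794e+00,  3.00486060e-01,  1.52155488e+00,  1.39792547e-05,
        1.32069799e+00, -6.66153877e-02]), 'qd': array([-0.00111538,  0.00155771, -0.00014675, -0.00012516, -0.00136668,
        0.00213995]), 'effort': array([-1.57891176e-03, -5.31804407e+01, -3.52748144e+01,  7.07406714e-02,
        2.44121114e-02, -7.84901999e-05]), 'eef_pos': array([130.02287032, 534.16751891, 218.8892003 ]), 'eef_rot': array([-3.14044982e+00, -8.98134889e-05,  2.90280614e+00]), 'wrist_force': array([ 0.12905962, -0.23876934, -0.52029963]), 'moment': array([-0.05472866, -0.01156989, -0.03111253]), 'finger_force': 0.0, 'finger_gap': 94.06046078831864} 14.0
scene {'fovy': 50.42684287714779, 'cx': 319.1418990931316, 'cy': 199.29002402882537, 'origin': array([1071.2169319 , -530.85891512,  672.54088069]), 'attitude': array([-2.21425184e+00, -1.74774097e-03,  7.88204341e-01])}
side {'fovy': 55.97855348742522, 'cx': 316.3585465112768, 'cy': 203.4198967526077, 'origin': array([349.08864873, 790.20243613, 597.54833154]), 'attitude': array([-2.1794867 , -0.0177961 , -2.92290518])}
wrist {'fovy': 61.182502809053034, 'cx': 317.7379010194197, 'cy': 201.32784549495162, 'origin': array([ 48.82688205, 554.46765797, 384.34065624]), 'attitude': array([2.85381936e+00, 1.42169543e-03, 1.33221696e+00])}
```

View pics/scene0.png

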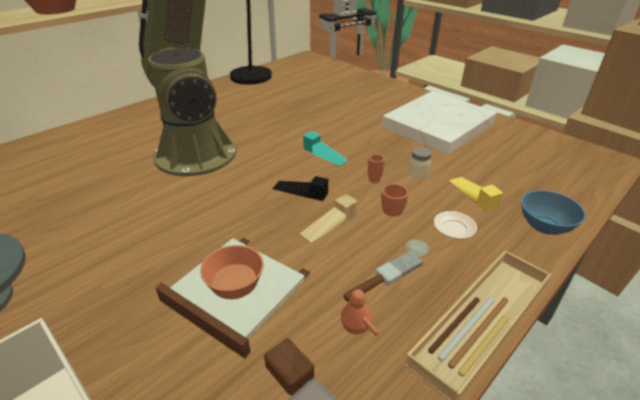

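View pics/side0.png

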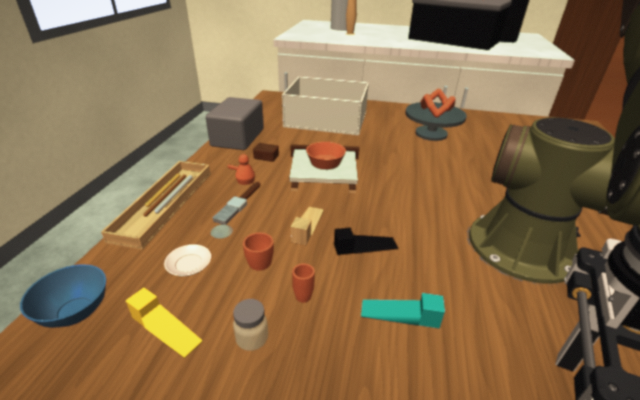

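Scene view: middle cup (394,200), slim cup (375,168), pale wedge from block (346,207) to tip (303,235), bowl on the bat (232,272), jar (420,163). Side view: mid cup (259,250), slim cup (303,282), wedge (307,222), bowl (325,155).

```bash
cat > h.py <<'E'
import numpy as np, cv2
from scipy.spatial.transform import Rotation as Ro
from cell import manip
def cam(n):
    p=manip.camera_params(n); f=200/np.tan(np.radians(p['fovy'])/2)
    return dict(f=f,cx=p['cx'],cy=p['cy'],o=np.array(p['origin']),R=Ro.from_euler('xyz',p['attitude']).as_matrix())
def ray(c,u,v,z=0):
    d=c['R']@np.array([(u-c['cx'])/c['f'],(v-c['cy'])/c['f'],1]); return c['o']+d*(z-c['o'][2])/d[2]
def proj(c,P):
    q=(np.atleast_2d(P)-c['o'])@c['R']; return q[:,:2]/q[:,2:]*c['f']+[c['cx'],c['cy']]
E
python3 - <<'E'
from h import *
np.set_printoptions(precision=1,suppress=True)
S=cam('scene');D=cam('side')
for n,a,b,z in [('mid',(394,190),(259,240),62),('small',(375,158),(303,270),74),('jar',(421,154),(249,308),75),('block',(346,200),(300,220),50),('tip',(306,235),(319,208),5),('bowl',(232,262),(325,149),75),('fig base',(357,325),(245,178),10),
 ('batNear',(248,335),(0,0),30),('batL',(303,276),(0,0),30),('batTop',(239,241),(0,0),30),('batleft',(168,288),(0,0),30)]:
    print(n,ray(S,*a,z)[:2],ray(D,*b,z)[:2] if b[0] else '')
E
```

```text
mid [597.6 202.3] [597.5 204. ]
small [480.3 270.8] [479.1 281.5]
jar [556.5 375.4] [547.2 393.2]
block [531.5  99.8] [533.   98.2]
tip [518.5 -23.2] [511.6 -22.7]
bowl [ 532.  -233.9] [ 540.3 -235.2]
fig base [ 772.2 -132.4] [ 758.9 -113.6]
batNear [ 659.5 -297.2] 
batL [ 625.6 -132.4] 
batTop [ 448.7 -162.1] 
batleft [ 461.5 -343. ]
```

```bash
cat >> h.py <<'E'
def go(x,y,z,yaw):
    "print row shift (cm) and turn (5deg) to reach the TCP target"
    s=manip.read_state();R=Ro.from_euler('xyz',s['eef_rot']).as_matrix()
    t=R.T@(np.array([x,y,z])-s['eef_pos'])/10
    r=-(yaw-s['eef_rot'][2]);r=np.degrees((r+np.pi)%(2*np.pi)-np.pi)/5
    print('row',t.round(2),round(r,2),'| at',s['eef_pos'].round(1),s['eef_rot'].round(3),'F',s['wrist_force'].round(1),'t',round(s['clock'],2),'gap',round(s['finger_gap'],1))
E
python3 -m creep '[[1,[-48.7,-22.5,-5],15.3],[1,[-48.7,-22.5,-5],15.3],[1,[-48.7,-22.5,-5],15.3],[1,[-48.7,-22.5,-5],15.3],[1,[-48.7,-22.5,-5],15.3],[1,[-48.7,-22.5,-5],15.3],[1,[-48.7,-22.5,-5],15.3],[1,[-48.7,-22.5,-5],15.3],[1,[-48.7,-22.5,-5],15.3],[1,[-48.7,-22.5,-5],15.3],[1,[-48.7,-22.5,-5],15.3],[1,[-48.7,-22.5,-5],15.3]]'
python3 -m creep '[[1,[0,0,0],0],[1,[0,0,0],0]]'
python3 - <<'E'
from h import *
go(550,200,270,1.57)
c=cam('wrist');I=manip.camera('wrist');np.save('w1.npy',I);np.save('w1c.npy',c,allow_pickle=True)
cv2.imwrite('pics/w1.png',I[:,:,::-1]);print(c)
print(proj(c,[[597,203,62],[480,276,74],[552,385,75],[532,99,50],[515,-22,5]]).round())
E
```

```text
clock: 1.35
eef_pos: [552.6, 197.5, 268.9]
eef_rot: [-3.141, 0.001, 1.563]
wrist_force: [-0.7, 0.4, -0.1]
finger_gap: 93.8
finger_force: 0.0
clock: 1.55
eef_pos: [549.3, 201.3, 269.2]
eef_rot: [-3.141, 0.0, 1.568]
wrist_force: [-0.0, -0.6, 0.6]
finger_gap: 93.9
finger_force: 0.0
row [-0.13  0.07 -0.08] -0.02 | at [549.3 201.3 269.2] [-3.141  0.     1.568] F [-0.  -0.6  0.6] t 1.55 gap 93.9
{'f': np.float64(338.29941427383), 'cx': 317.7379010194197, 'cy': 201.32784549495162, 'o': array([548.79606473, 284.59416585, 434.64966759]), 'R': array([[ 9.99997755e-01, -2.07462767e-03, -4.31070012e-04],
       [-2.11168935e-03, -9.58922493e-01, -2.83660349e-01],
       [ 1.75126878e-04,  2.83660623e-01, -9.58924721e-01]])}
[[361. 177.]
 [251. 110.]
 [321. -11.]
 [305. 257.]
 [295. 318.]]
```

View pics/w1.png

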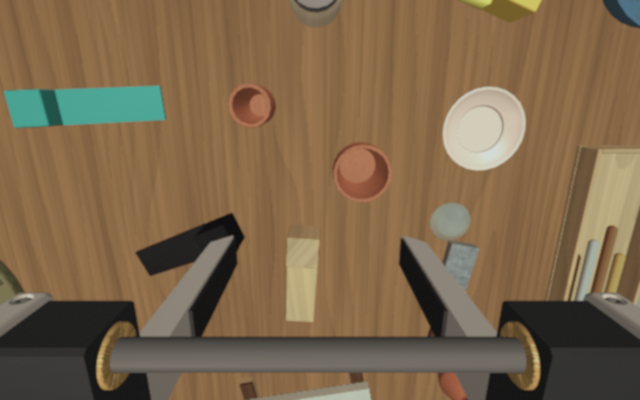

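Wrist view: mid cup rim centred ≈(362,172), slim cup ≈(251,105), pale wedge from (303,227) down to thin end at (300,321), bat edge at the bottom (310,390). Measuring by model fit.

```bash
cat >> h.py <<'E'
def hull(c,P,m): cv2.fillConvexPoly(m,cv2.convexHull((proj(c,P)*16).astype(np.int32)),255,cv2.LINE_AA,4)
def wedge_mask(c,x,y,a,shape=(400,640)):
    m=np.zeros(shape,np.uint8);w=20
    B=[[i,j,k] for i in(-20,20) for j in(-w,w) for k in(0,50)]
    T=[[20,j,k] for j in(-w,w) for k in(0,27)]+[[130,j,k] for j in(-w,w) for k in(0,5)]
    R=Ro.from_euler('z',a).as_matrix()
    for Q in(B,T): hull(c,np.array(Q)@R.T+[x,y,0],m)
    return m
def cup_mask(c,x,y,prof,z0=0):
    m=np.zeros((400,640),np.uint8);t=np.linspace(0,2*np.pi,60)
    ring=lambda r,z:np.c_[x+r*np.cos(t),y+r*np.sin(t),0*t+z0+z]
    for (r1,z1),(r2,z2) in zip(prof,prof[1:]): hull(c,np.r_[ring(r1,z1),ring(r2,z2)],m)
    return m
MID=[(26,0),(33,35),(33,62)];SML=[(16,0),(22,30),(22,74)];BOWL=[(44,0),(62,45)]
def fit(f,obs,p0,step):
    from scipy.optimize import minimize
    k=lambda p:np.abs(cv2.GaussianBlur(f(*p),(0,0),1).astype(float)-cv2.GaussianBlur(obs,(0,0),1)).sum()/255
    p0=np.array(p0,float);r=minimize(lambda d:k(p0+d*step),np.zeros(len(p0)),method='Nelder-Mead',options=dict(initial_simplex=np.r_[[np.zeros(len(p0))],np.eye(len(p0))],maxiter=300))
    return p0+r.x*step,r.fun,(obs>0).sum()
def blob(mask,u,v):
    n,l=cv2.connectedComponents(mask); return ((l==l[v,u])*255).astype(np.uint8)
E
python3 - <<'E'
from h import *
np.set_printoptions(precision=2,suppress=True)
I=np.load('w1.npy');c=np.load('w1c.npy',allow_pickle=True).item()
H=cv2.cvtColor(I,cv2.COLOR_RGB2HSV)
for v,u in[(172,340),(172,370),(105,235),(235,303),(250,303),(290,300),(310,295),(280,270),(190,290),(310,330)]:print((u,v),I[v,u],H[v,u])
terr=((H[...,0]<9)&(H[...,1]>110)).astype(np.uint8)*255
for n,pr,u,v,p in[('mid',MID,362,172,(597,203)),('sml',SML,251,105,(480,276))]:
    print(n,fit(lambda x,y:cup_mask(c,x,y,pr),blob(terr,u,v),p,5))
lab=cv2.cvtColor(I,cv2.COLOR_RGB2LAB).astype(int);print([lab[v,u] for v,u in[(235,303),(250,303),(290,300),(280,270),(190,290),(310,330)]])
E
```

```text
(340, 172) [153  96  69] [ 10 140 153]
(370, 172) [171 116  86] [ 11 127 171]
(235, 105) [106  60  43] [  8 152 106]
(303, 235) [143 115  81] [ 16 111 143]
(303, 250) [179 163 123] [ 21  80 179]
(300, 290) [186 170 124] [ 22  85 186]
(295, 310) [189 173 128] [ 22  82 189]
(270, 280) [127  96  64] [ 15 126 127]
(290, 190) [139 106  71] [ 15 125 139]
(330, 310) [148 113  77] [ 15 122 148]
mid (array([837.74, 345.99]), np.float64(249539.71764705883), np.int64(255162))
sml (array([265.66, 355.05]), np.float64(251482.3019607843), np.int64(255162))
[array([129, 134, 151]), array([172, 128, 151]), array([178, 127, 154]), array([110, 136, 151]), array([121, 137, 153]), array([128, 137, 153])]
```

```bash
cat >> h.py <<'E'
def ratio(I): 
    J=cv2.GaussianBlur(I,(0,0),0.7).astype(float); return J[...,0]/(J[...,1]+1)
def terr(I): return (ratio(I)>1.41).astype(np.uint8)*255
def pale(I,t=1.2): return ((ratio(I)<t)&(I[...,2]<.8*I[...,0])).astype(np.uint8)*255
E
python3 - <<'E'
from h import *
np.set_printoptions(precision=2,suppress=True)
I=np.load('w1.npy');c=np.load('w1c.npy',allow_pickle=True).item()
t=terr(I)
for n,pr,u,v,p in[('mid',MID,362,172,(597,203)),('sml',SML,251,105,(480,276))]:
    print(n,fit(lambda x,y:cup_mask(c,x,y,pr),blob(t,u,v),p,5))
for th in(1.2,1.26):
    b=blob(pale(I,th),303,255);print(cv2.boundingRect(b));print(fit(lambda x,y,a:wedge_mask(c,x,y,a),b,(532,99,-1.65),np.array([5,5,.05])))
cv2.imwrite('pics/m.png',b)
E
```

```text
mid (array([598.55, 205.74]), np.float64(214.7058823529412), np.int64(2752))
sml (array([479.09, 279.9 ]), np.float64(161.72156862745098), np.int64(1614))
(285, 237, 35, 86)
(array([527.55,  83.94,  -1.63]), np.float64(404.90980392156865), np.int64(2583))
(285, 225, 36, 98)
(array([529.09, 101.02,  -1.64]), np.float64(153.91764705882352), np.int64(3116))
```

```bash
python3 -m creep '[[1,[0.4,4.9,3],0],[1,[0.4,4.9,8],0],[1,[0.4,4.9,13],0],[1,[0.4,4.9,17.5],0],[1,[0.4,4.9,20.5],0],[1,[0.4,4.9,21.9],0],[1,[0.4,4.9,21.9],0],[1,[0.4,4.9,21.9],0],[-1,[0.4,4.9,21.9],0],[-1,[0.4,4.9,21.9],0],[-1,[0.4,4.9,21.9],0],[-1,[0.4,4.9,21.9],0]]' 15
python3 -m creep '[[-1,[0,0,0],0],[-1,[0,0,0],0],[-1,[0,0,-3],0],[-1,[0,0,-8],0],[-1,[0,0,-13],0],[-1,[0,0,-18],0],[-1,[0,0,-18],0]]'
python3 - <<'E'
from h import *
go(545,-160,230,1.57)
E
```

```text
clock: 2.8
eef_pos: [599.3, 204.5, 51.0]
eef_rot: [3.141, -0.0, 1.568]
wrist_force: [-0.4, -0.1, 5.0]
finger_gap: 66.6
finger_force: 15.0
clock: 3.5
eef_pos: [600.9, 204.9, 238.0]
eef_rot: [3.131, -0.003, 1.568]
wrist_force: [-0.2, -0.2, -1.8]
finger_gap: 66.5
finger_force: 15.0
row [-36.51  -5.48   0.63] -0.03 | at [600.9 204.9 238. ] [ 3.131e+00 -3.000e-03  1.568e+00] F [-0.2 -0.2 -1.8] t 3.5 gap 66.5
```

```bash
python3 -m creep '[[-1,[-46,-6.6,-3],0],[-1,[-46,-6.6,-3],0],[-1,[-46,-6.6,-3],0],[-1,[-46,-6.6,-3],0],[-1,[-46,-6.6,-3],0],[-1,[-46,-6.6,-3],0],[-1,[-46,-6.6,-3],0],[-1,[-46,-6.6,-3],0],[-1,[-46,-6.6,-3],0],[-1,[-46,-6.6,-3],0],[-1,[-46,-6.6,-3],0],[-1,[-46,-6.6,-3],0]]'
python3 -m creep '[[-1,[0,0,0],0],[-1,[0,0,0],0],[-1,[0,0,0],0]]'
python3 - <<'E'
from h import *
go(540,-235,100,1.57)
c=cam('wrist');I=manip.camera('wrist');np.save('w2.npy',I);np.save('w2c.npy',c,allow_pickle=True)
cv2.imwrite('pics/w2.png',I[:,:,::-1])
print(proj(c,[[536,-235,20],[536,-235,75]]))
E
```

```text
clock: 4.7
eef_pos: [531.7, -254.5, 259.6]
eef_rot: [-3.141, -0.001, 1.568]
wrist_force: [-0.6, -0.7, -0.8]
finger_gap: 66.3
finger_force: 15.0
clock: 5.0
eef_pos: [531.9, -254.5, 260.5]
eef_rot: [3.142, -0.0, 1.569]
wrist_force: [0.2, 0.1, -1.7]
finger_gap: 66.5
finger_force: 15.0
row [ 1.95  0.81 16.05] -0.01 | at [ 531.9 -254.5  260.5] [ 3.142 -0.     1.569] F [ 0.2  0.1 -1.7] t 5.0 gap 66.5
[[321.54007478 156.55994639]
 [322.14641937 164.78626015]]
```

View pics/w2.png

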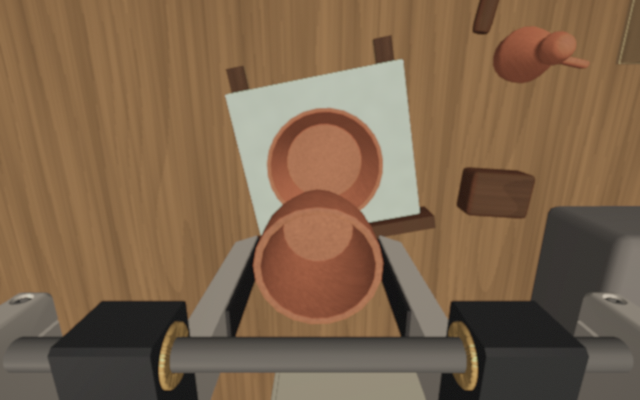

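Bat top corners at (227,95), (403,60), (419,213); bowl rim centred ≈(326,162), pads at (237,78) and (384,50), stop rail at the far side.

```bash
cat >> h.py <<'E'
def bat_mask(c,x,y,a):
    m=np.zeros((400,640),np.uint8);R=Ro.from_euler('z',a).as_matrix()
    hull(c,np.array([[i,j,k] for i in(-90,90) for j in(-100,100) for k in(14,30)])@R.T+[x,y,0],m);return m
E
python3 - <<'E'
from h import *
np.set_printoptions(precision=3,suppress=True)
I=np.load('w2.npy');c=np.load('w2c.npy',allow_pickle=True).item()
for q in[(227,95),(403,60),(419,213)]:print(ray(c,*q,30))
t=terr(I)
w=(ratio(I)<1.1).astype(np.uint8)*255
lim=188
b=cv2.bitwise_or(blob(w,250,120),cv2.bitwise_and(t,bat_mask(c,536,-235,-1.4)));b[lim:]=0
b=cv2.morphologyEx(b,cv2.MORPH_CLOSE,np.ones((7,7)))
def f(x,y,a): m=bat_mask(c,x,y,a);m[lim:]=0;return m
r=fit(f,b,(540,-235,-1.4),np.array([5,5,.05]));print(r)
p=r[0];d=np.array([np.cos(p[2]),np.sin(p[2])]);print('dir',d,'edge mid',p[:2]-90*d)
t2=blob(t,326,140);t2[180:]=0
def g(x,y): m=cup_mask(c,x,y,BOWL,30);m[180:]=0;return m
print('bowl',fit(g,t2,(536,-235),5))
E
```

```text
[ 430.241 -164.274   30.   ]
[ 624.213 -128.318   30.   ]
[ 656.178 -303.491   30.   ]
(array([ 541.921, -233.657,   -1.387]), np.float64(143.62745098039215), np.int64(19794))
dir [ 0.183 -0.983] edge mid [ 525.49  -145.169]
bowl (array([ 538.45 , -241.801]), np.float64(287.4235294117647), np.int64(6564))
```

```bash
python3 - <<'E'
from h import *
I=np.load('w2.npy');c=np.load('w2c.npy',allow_pickle=True).item()
t=terr(I);r=t[162];print(np.where(r>0)[0][[0,-1]],np.where(t[60:,325]>0)[0][0]+60)
xs=np.where(r[200:450]>0)[0]+200;print(xs.min(),xs.max(),ray(c,xs.min()-.5,162,75),ray(c,xs.max()+.5,162,75),ray(c,325,np.where(t[60:,325]>0)[0][0]+59.5,75))
E
python3 -m creep '[[-1,[1.4,0.6,2],0],[-1,[1.4,0.6,6],0],[-1,[1.4,0.6,10],0],[-1,[1.4,0.6,13],0],[-1,[1.4,0.6,15],0],[-1,[1.4,0.6,16],0],[-1,[1.4,0.6,16],0],[-1,[1.4,0.6,16],0]]'
```

```text
[269 380] 110
269 380 [ 479.90439518 -231.95481681   75.        ] [ 597.02101745 -232.16560434   75.        ] [ 538.74347301 -179.0665961    75.        ]
clock: 5.85
eef_pos: [538.2, -241.5, 101.6]
eef_rot: [3.14, 0.001, 1.568]
wrist_force: [0.7, 0.8, -1.3]
finger_gap: 66.2
finger_force: 15.0
```

```bash
python3 -m creep '[[-1,[0,0,0.8],0],[-1,[0,0,1.15],0],[-1,[0,0,1.3],0],[-1,[0,0,1.4],0],[-1,[0,0,1.4],0]]'
```

```text
clock: 6.35
eef_pos: [537.6, -241.4, 87.0]
eef_rot: [3.142, 0.0, 1.568]
wrist_force: [-2.9, 1.8, 3.4]
finger_gap: 66.8
finger_force: 15.0
```

```bash
python3 -m creep '[[0.62,[0,0,0],0],[0.62,[0,0,0],0],[0.62,[0,0,0],0],[0.62,[0,0,-1],0],[0.62,[0,0,-3],0],[0.62,[0,0,-7],0],[0.62,[0,0,-12],0],[1,[0,0,-16],0],[1,[0,0,-18],0],[1,[0,0,-18],0]]'
python3 - <<'E'
from h import *
c=cam('wrist');I=manip.camera('wrist');np.save('w3.npy',I);np.save('w3c.npy',c,allow_pickle=True)
cv2.imwrite('pics/w3.png',I[:,:,::-1]);print(proj(c,[[538.3,-241,98],[538.3,-241,75]]))
go(479,280,230,1.57)
E
```

```text
clock: 7.35
eef_pos: [538.3, -241.7, 270.4]
eef_rot: [3.136, 0.003, 1.568]
wrist_force: [0.1, 0.6, -0.4]
finger_gap: 93.3
finger_force: 0.0
[[317.34494783 184.67952271]
 [317.23980826 179.63953007]]
row [52.13 -6.06  3.71] -0.03 | at [ 537.9 -241.5  267.8] [3.139e+00 1.000e-03 1.568e+00] F [-0.7 -0.1  0. ] t 7.4 gap 93.8
```

View pics/w3.png

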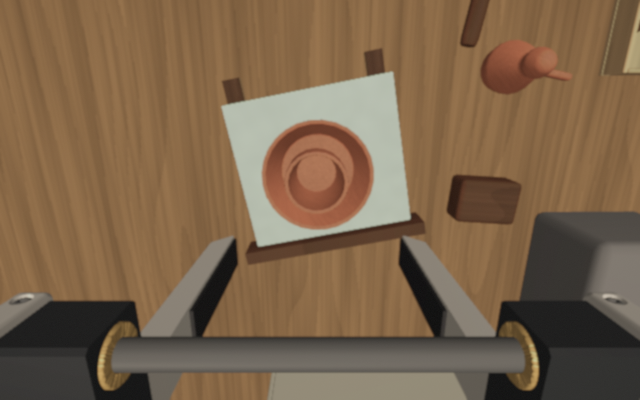

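Mid cup stands upright, centred in the bowl (inner rim around (317,183), expected ≈(317,184)).

```bash
python3 -m creep '[[1,[52.1,-5.9,3],0],[1,[52.1,-5.9,3],0],[1,[52.1,-5.9,3],0],[1,[52.1,-5.9,3],0],[1,[52.1,-5.9,3],0],[1,[52.1,-5.9,3],0],[1,[52.1,-5.9,3],0],[1,[52.1,-5.9,3],0],[1,[52.1,-5.9,3],0],[1,[52.1,-5.9,3],0],[1,[52.1,-5.9,3],0],[1,[52.1,-5.9,3],0]]'
python3 -m creep '[[1,[0,0,0],0],[1,[0,0,0],0]]'
python3 - <<'E'
from h import *
np.set_printoptions(precision=3,suppress=True)
go(479.1,280,73,1.57)
c=cam('wrist');I=manip.camera('wrist')
u,v=proj(c,[479,280,65])[0].astype(int);print(u,v)
t=terr(I);print(fit(lambda x,y:cup_mask(c,x,y,SML),blob(t,u,v),(479,280),5))
I=np.load('w3.npy');c=np.load('w3c.npy',allow_pickle=True).item();t=terr(I)
b=cv2.bitwise_or(blob((ratio(I)<1.1).astype(np.uint8)*255,250,130),cv2.bitwise_and(t,bat_mask(c,540,-234,-1.387)))
b=cv2.morphologyEx(b,cv2.MORPH_CLOSE,np.ones((7,7)));lim=225;b[lim:]=0
def f(x,y,a): m=bat_mask(c,x,y,a);m[lim:]=0;return m
r=fit(f,b,(540,-235,-1.4),np.array([5,5,.05]));print(r);p=r[0];d=np.array([np.cos(p[2]),np.sin(p[2])]);print('edge',p[:2]-90*d)
E
```

```text
clock: 8.6
eef_pos: [478.9, 282.2, 234.4]
eef_rot: [-3.139, 0.001, 1.571]
wrist_force: [0.6, -0.3, -0.6]
finger_gap: 94.2
finger_force: 0.0
clock: 8.8
eef_pos: [480.4, 278.7, 235.9]
eef_rot: [-3.141, 0.001, 1.567]
wrist_force: [1.0, -0.3, -0.6]
finger_gap: 93.9
finger_force: 0.0
row [ 0.14 -0.12 16.29] -0.04 | at [480.4 278.7 235.9] [-3.141  0.001  1.567] F [ 1.  -0.3 -0.6] t 8.8 gap 93.9
317 184
(array([478.901, 281.559]), np.float64(185.5686274509804), np.int64(1660))
(array([ 541.897, -233.655,   -1.386]), np.float64(166.05882352941177), np.int64(23139))
edge [ 525.351 -145.189]
```

```bash
python3 -m creep '[[1,[0.2,-0.1,5],0],[1,[0.2,-0.1,10],0],[1,[0.2,-0.1,14],0],[1,[0.2,-0.1,16.2],0],[1,[0.2,-0.1,16.2],0],[1,[0.2,-0.1,16.2],0],[-1,[0.2,-0.1,16.2],0],[-1,[0.2,-0.1,16.2],0],[-1,[0.2,-0.1,16.2],0],[-1,[0.2,-0.1,16.2],0],[-1,[0.2,-0.1,16.2],0],[-1,[0.2,-0.1,16.2],0]]' 15
python3 -m creep '[[-1,[0,0,-2],0],[-1,[0,0,-5],0],[-1,[0,0,-10],0],[-1,[0,0,-15],0],[-1,[0,0,-20],0],[-1,[0,0,-20],0],[-1,[0,0,-20],0]]'
python3 - <<'E'
from h import *
go(538,-240,270,1.57)
E
```

```text
clock: 10.05
eef_pos: [479.3, 281.8, 74.5]
eef_rot: [-3.142, -0.0, 1.568]
wrist_force: [0.3, -0.3, -0.2]
finger_gap: 49.8
finger_force: 0.0
clock: 10.75
eef_pos: [479.4, 281.8, 274.7]
eef_rot: [3.14, -0.001, 1.568]
wrist_force: [0.2, -0.7, -2.4]
finger_gap: 43.4
finger_force: 15.0
row [-52.17   6.03   0.45] -0.03 | at [479.4 281.8 274.7] [ 3.140e+00 -1.000e-03  1.568e+00] F [ 0.2 -0.7 -2.4] t 10.75 gap 43.4
```

```bash
python3 - <<'E'
from h import *
go(538,-240,270,1.57)
A=manip.camera('side');c=cam('side');p=proj(c,[[479.4,281.8,274.7],[479.4,281.8,275-73.5],[479.4,281.8,260]]);print(p)
u,v=p[0].astype(int);x0=max(0,u-80)
B=cv2.resize(A[max(0,v-70):v+110,x0:x0+160],None,fx=3,fy=3,interpolation=cv2.INTER_CUBIC);print(x0,v-70)
cv2.imwrite('pics/s3.png',B[:,:,::-1])
E
```

```text
row [-52.17   6.03   0.45] -0.03 | at [479.4 281.8 274.7] [ 3.140e+00 -1.000e-03  1.568e+00] F [ 0.2 -0.7 -2.4] t 10.75 gap 43.4
[[302.49171203 181.7699912 ]
 [302.62896148 217.5623756 ]
 [302.52075369 189.34357375]]
222 111
```

View pics/s3.png

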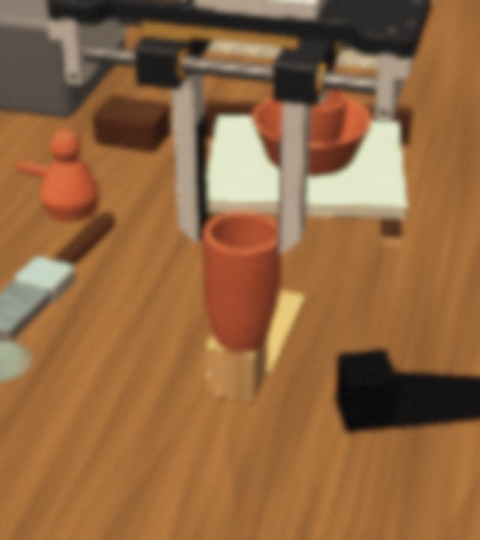

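Slim cup hangs upright but low in the fingers (base at crop (238,350) → row 228, expected ≈223): it was gripped late. I'll set it back on its spot and regrip.

```bash
python3 -m creep '[[-1,[0,0,5],0],[-1,[0,0,10],0],[-1,[0,0,14.5],0],[-1,[0,0,17.5],0],[-1,[0,0,18],0],[-1,[0,0,18.3],0],[-1,[0,0,18.6],0],[-1,[0,0,18.6],0]]'
```

```text
clock: 11.6
eef_pos: [479.7, 282.0, 89.4]
eef_rot: [3.14, -0.001, 1.568]
wrist_force: [-0.2, -0.3, -0.8]
finger_gap: 43.2
finger_force: 15.0
```

```bash
python3 -m creep '[[-1,[0,0,0.3],0],[-1,[0,0,0.5],0],[-1,[0,0,0.5],0]]'
python3 -m creep '[[-1,[0,0,0.2],0],[-1,[0,0,0.3],0],[-1,[0,0,0.3],0]]'
```

```text
clock: 11.9
eef_pos: [479.5, 281.9, 83.7]
eef_rot: [3.141, -0.0, 1.568]
wrist_force: [0.2, -0.4, 0.0]
finger_gap: 43.1
finger_force: 15.0
clock: 12.2
eef_pos: [480.7, 282.3, 82.7]
eef_rot: [3.137, -0.002, 1.568]
wrist_force: [0.5, -1.4, 16.0]
finger_gap: 43.3
finger_force: 15.0
```

```bash
python3 -m creep '[[-0.6,[0,0,-0.1],0],[0.2,[0,0,0],0],[0.2,[0,0,0],0],[0.2,[0,0,0.8],0],[0.2,[0,0,0.8],0],[-1,[0,0,0.8],0],[-1,[0,0,0.8],0],[-1,[0,0,0.8],0],[-1,[0,0,0.8],0],[-1,[0,0,0.8],0],[-1,[0,0,0.8],0]]' 15
```

```text
clock: 13.3
eef_pos: [479.3, 281.8, 72.5]
eef_rot: [3.142, 0.0, 1.568]
wrist_force: [-0.0, -0.0, -0.7]
finger_gap: 43.9
finger_force: 15.0
```

```bash
python3 -m creep '[[-1,[0,0,-2],0],[-1,[0,0,-6],0],[-1,[0,0,-11],0],[-1,[0,0,-16],0],[-1,[0,0,-20],0],[-1,[0,0,-20],0]]'
python3 -m creep '[[-1,[-26,3,0],0],[-1,[-26,3,0],0],[-1,[-26,3,0],0],[-1,[-26,3,0],0],[-1,[-26,3,0],0],[-1,[-52.1,5.9,0],0],[-1,[-52.1,5.9,0],0],[-1,[-52.1,5.9,0],0],[-1,[-52.1,5.9,0],0],[-1,[-52.1,5.9,0],0],[-1,[-52.1,5.9,0],0],[-1,[-52.1,5.9,0],0]]'
python3 -m creep '[[-1,[0,0,0],0],[-1,[0,0,0],0],[-1,[0,0,0],0]]'
python3 - <<'E'
from h import *
go(538.2,-239.8,150,1.57)
c=cam('wrist');I=manip.camera('wrist');np.save('w4.npy',I)
cv2.imwrite('pics/w4.png',I[:,:,::-1]);print(proj(c,[[538,-240,98],[538,-240,75]]))
E
```

```text
clock: 13.9
eef_pos: [480.5, 282.5, 278.4]
eef_rot: [3.133, -0.004, 1.568]
wrist_force: [1.0, 0.7, -1.1]
finger_gap: 44.0
finger_force: 15.0
clock: 15.1
eef_pos: [536.1, -242.2, 270.7]
eef_rot: [-3.14, -0.001, 1.564]
wrist_force: [-0.3, 0.9, -1.1]
finger_gap: 44.3
finger_force: 15.0
clock: 15.4
eef_pos: [536.8, -238.2, 272.5]
eef_rot: [3.141, -0.0, 1.569]
wrist_force: [-0.9, 0.5, 0.2]
finger_gap: 44.1
finger_force: 15.0
row [-0.16  0.14 12.25] -0.01 | at [ 536.8 -238.2  272.5] [ 3.141 -0.     1.569] F [-0.9  0.5  0.2] t 15.4 gap 44.1
[[319.43139629 186.99042702]
 [319.31282305 181.90949367]]
```

View pics/w4.png

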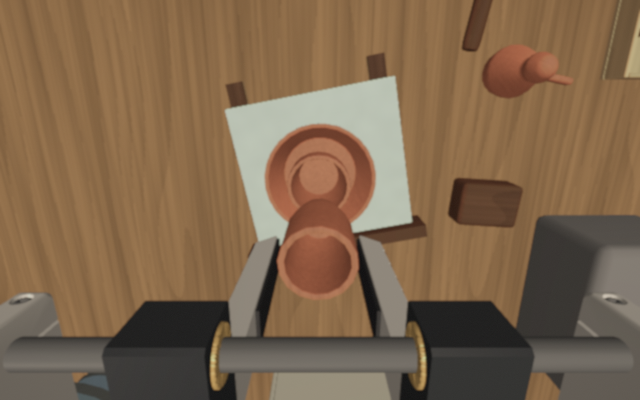

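Mid cup inner rim centred ≈(319,186), as predicted; slim cup hangs straight, rim ≈(318,262). Lowering.

```bash
python3 -m creep '[[-1,[-0.1,0.1,4],0],[-1,[-0.1,0.1,8],0],[-1,[-0.1,0.1,11],0],[-1,[-0.1,0.1,13.5],0],[-1,[-0.1,0.1,14.6],0],[-1,[-0.1,0.1,15],0],[-1,[-0.1,0.1,15],0],[-1,[-0.1,0.1,15],0]]'
python3 -m creep '[[-1,[0,0,0.2],0],[-1,[0,0,0.4],0],[-1,[0,0,0.5],0],[-1,[0,0,0.5],0]]'
```

```text
clock: 16.25
eef_pos: [538.2, -240.6, 123.8]
eef_rot: [3.14, 0.001, 1.568]
wrist_force: [-0.8, 0.6, -0.1]
finger_gap: 44.2
finger_force: 15.0
clock: 16.65
eef_pos: [537.6, -240.4, 117.3]
eef_rot: [-3.141, -0.0, 1.568]
wrist_force: [-0.7, -0.2, -0.5]
finger_gap: 43.8
finger_force: 15.0
```

```bash
python3 -m creep '[[-1,[0,0,0.1],0],[-1,[0,0,0.2],0],[-1,[0,0,0.25],0],[-1,[0,0,0.25],0]]'
```

```text
clock: 17.05
eef_pos: [537.6, -240.4, 114.9]
eef_rot: [-3.141, -0.0, 1.568]
wrist_force: [-1.3, -1.4, -0.3]
finger_gap: 44.0
finger_force: 15.0
```

```bash
python3 -m creep '[[-1,[0,0,0.1],0],[-1,[0,0,0.1],0],[-1,[0,0,0.1],0]]'
python3 -m creep '[[-0.2,[0,0,0],0],[0.1,[0,0,0],0],[0.3,[0,0,0],0],[0.3,[0,0,-1],0],[0.3,[0,0,-3],0],[0.3,[0,0,-7],0],[0.3,[0,0,-12],0],[1,[0,0,-15.5],0],[1,[0,0,-15.5],0]]'
python3 - <<'E'
from h import *
go(529.5,101,200,1.57-0.07)
I=manip.camera('wrist');J=manip.camera('scene')
cv2.imwrite('pics/c5.png',np.hstack([cv2.resize(I[90:260,200:440],None,fx=1.7,fy=1.7),cv2.resize(J[210:295,170:290],None,fx=3.3,fy=3.4)])[:,:,::-1]) if 0 else cv2.imwrite('pics/c5.png',np.vstack([cv2.resize(I[90:250,200:440],(480,320)),cv2.resize(J[200:360,150:320],(480,272))])[:,:,::-1])
E
```

```text
clock: 17.35
eef_pos: [537.8, -240.5, 114.2]
eef_rot: [3.141, 0.0, 1.568]
wrist_force: [-0.4, 0.8, 2.5]
finger_gap: 44.0
finger_force: 15.0
clock: 18.25
eef_pos: [538.7, -240.9, 275.1]
eef_rot: [3.134, 0.004, 1.568]
wrist_force: [-0.5, 0.8, -0.0]
finger_gap: 73.5
finger_force: 0.0
row [34.22 -1.09  7.36] 0.78 | at [ 538.7 -240.9  275.1] [3.134 0.004 1.568] F [-0.5  0.8 -0. ] t 18.25 gap 73.5
```

View pics/c5.png

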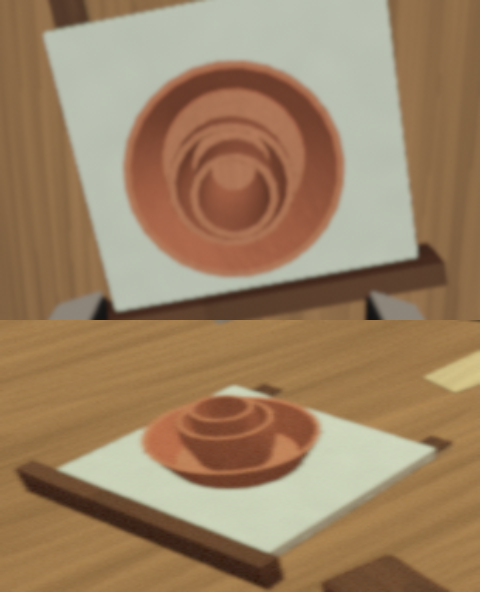

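Both cups stand nested and upright in the bowl. Now the wedge; the fingers go down part open because the black wedge is near.

```bash
python3 -m creep '[[0.3,[17,-0.5,3],0.8],[0.3,[17,-0.5,3],0.8],[0.3,[34.2,-1.1,7],0.8],[0.3,[34.2,-1.1,7],0.8],[0.3,[34.2,-1.1,7],0.8],[0.3,[34.2,-1.1,7],0.8],[0.3,[34.2,-1.1,7],0.8],[0.3,[34.2,-1.1,7],0.8],[0.3,[34.2,-1.1,7],0.8],[0.3,[34.2,-1.1,7],0.8],[0.3,[34.2,-1.1,7],0.8]]'
python3 - <<'E'
from h import *
np.set_printoptions(precision=3,suppress=True)
c=cam('wrist');I=manip.camera('wrist');cv2.imwrite('pics/w6.png',I[:,:,::-1])
u,v=proj(c,[525,70,24])[0].astype(int)
b=blob(pale(I,1.25),u,v);print(cv2.boundingRect(b))
r=fit(lambda x,y,a:wedge_mask(c,x,y,a),b,(529.5,101,-1.64),np.array([5,5,.05]));print(r)
p=r[0];go(p[0],p[1],24,p[2]+np.pi)
E
```

```text
clock: 19.45
eef_pos: [527.9, 100.4, 198.9]
eef_rot: [-3.141, 0.0, 1.496]
wrist_force: [-0.1, -0.1, -0.1]
finger_gap: 61.4
finger_force: 0.0
(298, 160, 44, 127)
(array([528.909, 101.938,  -1.635]), np.float64(179.57647058823528), np.int64(5070))
row [ 0.15  0.09 17.5 ] -0.12 | at [527.9 100.5 199. ] [3.142 0.    1.496] F [-0.6  0.3  0.2] t 19.5 gap 61.2
```

View pics/w6.png

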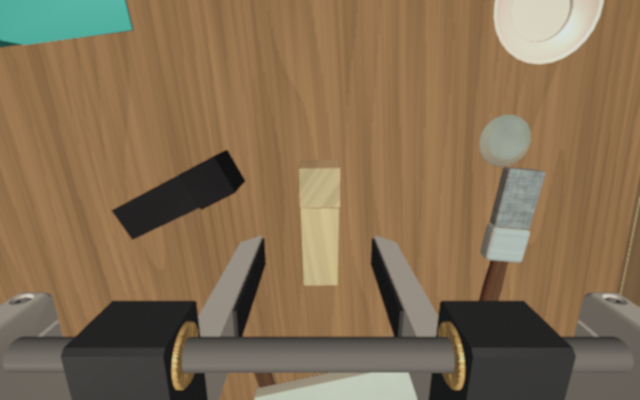

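Wedge clear at (320,185) block, thin end (320,284); nothing within the part-open fingers' way.

```bash
python3 -m creep '[[0.3,[0.15,0.1,5],-0.1],[0.3,[0.15,0.1,10],-0.1],[0.3,[0.15,0.1,14],-0.1],[0.3,[0.15,0.1,16.5],-0.1],[0.3,[0.15,0.1,17.5],-0.1],[0.3,[0.15,0.1,17.5],-0.1],[-1,[0.15,0.1,17.5],-0.1],[-1,[0.15,0.1,17.5],-0.1],[-1,[0.15,0.1,17.5],-0.1],[-1,[0.15,0.1,17.5],-0.1],[-1,[0.15,0.1,17.5],-0.1],[-1,[0.15,0.1,17.5],-0.1]]' 40
python3 -m creep '[[-1,[0,0,0],0],[-1,[0,0,0],0]]'
python3 - <<'E'
from h import *
go(497.8,2.3,30,-1.386+np.pi)
E
```

```text
clock: 20.7
eef_pos: [529.5, 103.1, 25.1]
eef_rot: [3.14, -0.0, 1.507]
wrist_force: [-0.4, -1.1, 8.2]
finger_gap: 39.4
finger_force: 40.0
clock: 20.9
eef_pos: [529.5, 103.1, 25.1]
eef_rot: [3.14, -0.0, 1.507]
wrist_force: [-1.5, -0.4, 7.1]
finger_gap: 39.6
finger_force: 40.0
row [-10.26  -2.51  -0.5 ] -2.85 | at [529.5 103.1  25.1] [ 3.14  -0.     1.507] F [-1.5 -0.4  7.1] t 20.9 gap 39.6
```

```bash
python3 -m creep '[[-1,[0,0,-0.8],0],[-1,[-3,-0.7,-0.8],-0.8],[-1,[-6.5,-1.6,-0.8],-1.8],[-1,[-9.5,-2.3,-0.8],-2.6],[-1,[-10.25,-2.5,-0.8],-2.85],[-1,[-10.25,-2.5,-0.8],-2.85],[-1,[-10.25,-2.5,-0.3],-2.85],[-1,[-10.25,-2.5,0],-2.85],[-1,[-10.25,-2.5,0],-2.85]]'
python3 - <<'E'
from h import *
np.set_printoptions(precision=3,suppress=True)
go(497.8,2.3,25,-1.386+np.pi)
c=cam('wrist');I=manip.camera('wrist');cv2.imwrite('pics/w7.png',I[:,:,::-1]);np.save('w7.npy',I);np.save('w7c.npy',c,allow_pickle=True)
b=pale(I,1.2);print(proj(c,[[525.4,-145.2,14],[521.7,-125.5,5]]))
E
```

```text
clock: 21.8
eef_pos: [497.6, 3.0, 24.9]
eef_rot: [-3.142, 0.0, 1.756]
wrist_force: [-8.2, -2.1, 19.7]
finger_gap: 39.8
finger_force: 40.0
row [-0.07  0.01 -0.01] 0.0 | at [497.6   3.   24.9] [-3.142  0.     1.756] F [-8.2 -2.1 19.7] t 21.8 gap 39.8
[[318.655 452.009]
 [318.629 418.036]]
```

View pics/w7.png

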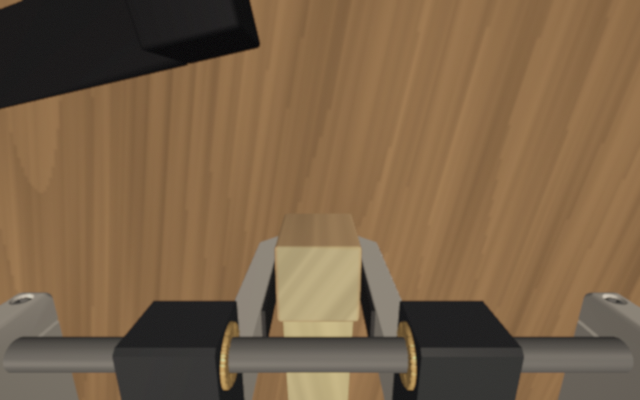

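Wedge is gripped flat, block at (318,270), aligned with the bat's axis; it now presses the table with 20 N, so I ease up slightly and push in.

```bash
python3 -m creep '[[-1,[-0.5,0,-0.06],0],[-1,[-1.5,0,-0.06],0],[-1,[-2.5,0,-0.06],0],[-1,[-3.5,0,-0.06],0],[-1,[-4.5,0,-0.06],0],[-1,[-5.5,0,-0.06],0],[-1,[-6,0,-0.06],0],[-1,[-6,0,-0.06],0],[-1,[-6,0,-0.06],0]]'
cat >> h.py <<'E'
def bat_state(Is,cs,B=(541.9,-233.65,-1.386),lims=None):
    "fit slide(mm), lift of open edge(mm) of the bat from the white top + terracotta, several cameras"
    from scipy.optimize import minimize
    R=Ro.from_euler('z',B[2]).as_matrix()
    def m(c,s,l,dy):
        o=np.zeros((400,640),np.uint8)
        P=np.array([[i,j,k+(90-i)/180*l] for i in(-90,90) for j in(-100,100) for k in(14,30)],float)+[s,dy,0]
        hull(c,P@R.T+[B[0],B[1],0],o);return o
    return m
def whites(I,c,pt):
    w=(ratio(I)<1.12).astype(np.uint8)*255;u,v=proj(c,pt)[0].astype(int)
    return blob(w,u,v)
E
python3 - <<'E'
from h import *
go(497.6,3,24.9,1.756)
for n in('scene','side'):
    c=cam(n);I0=cv2.imread(f'pics/{n}0.png')[:,:,::-1];I=manip.camera(n);np.save(n+'6.npy',I)
    d=np.array([np.cos(-1.386),np.sin(-1.386)]);e=np.array([-d[1],d[0]])
    for k in(-80,80):
        P=np.r_[np.array([541.9,-233.65])-75*d+k*e,30]
        for J in(I0,I): b=whites(J,c,P);print(n,k,(b>0).sum(),cv2.boundingRect(b))
E
```

```text
clock: 22.75
eef_pos: [509.1, -56.6, 25.0]
eef_rot: [3.14, 0.001, 1.756]
wrist_force: [1.4, -2.9, 6.5]
finger_gap: 40.1
finger_force: 40.0
row [ 6.07 -0.04  0.  ] -0.0 | at [509.1 -56.6  25. ] [3.140e+00 1.000e-03 1.756e+00] F [ 1.4 -2.9  6.5] t 22.75 gap 40.1
scene -80 96 (223, 238, 22, 9)
scene -80 74 (227, 238, 18, 7)
scene 80 4407 (170, 253, 135, 85)
scene 80 4839 (170, 236, 134, 102)
side -80 1385 (290, 149, 67, 33)
side -80 104448 (0, 0, 627, 332)
side 80 1385 (290, 149, 67, 33)
side 80 104448 (0, 0, 627, 332)
```

```bash
cat >> h.py <<'E'
D=np.array([np.cos(-1.386),np.sin(-1.386),0]);E=np.array([-D[1],D[0],0]);B0=np.array([541.9,-233.65,0])
def edge(I,c,ks):
    "image-normal position (px) of the bat's top open edge, and its rates per mm slide and lift"
    G=cv2.GaussianBlur(I,(0,0),.8).astype(np.float32)[...,2];out=[]
    for k in ks:
        P=B0-90*D+k*E+[0,0,30];q=proj(c,[P,P+E,P+D,P+[0,0,1]])
        t=q[1]-q[0];n=np.array([-t[1],t[0]])/np.hypot(*t);n=n if n[1]<0 else -n
        s=np.arange(-7,7.01,.1);L=(q[0]+s[:,None]*n).astype(np.float32)
        g=cv2.remap(G,L[:,0][None],L[:,1][None],cv2.INTER_LINEAR)[0]
        d=np.abs(np.gradient(g));i=d.argmax();w=slice(max(0,i-12),i+13)
        out.append([(s[w]*d[w]).sum()/d[w].sum(),(q[2]-q[0])@n,(q[3]-q[0])@n,d.max()])
    return np.array(out)
def bat():
    L=range(50,95,3);Rr=range(-94,-49,3)
    rows={'l':[], 'r':[]};m={}
    for n in('scene','side'):
        c=cam(n);I0=cv2.imread(f'pics/{n}0.png')[:,:,::-1];I=manip.camera(n)
        for s,ks in(('l',L),('r',Rr)):
            a=edge(I0,c,ks);b=edge(I,c,ks);dp=np.median(b[:,0]-a[:,0]);m[n+s]=(round(dp,2),round((b[:,0]-a[:,0]).std(),2),a[0,1:3].round(2));rows[s].append((a[0,1],a[0,2],dp))
    for s in rows:
        A=np.array(rows[s]);print(s,'slide,lift',np.linalg.solve(A[:,:2],A[:,2]).round(2))
    print(m)
E
python3 - <<'E'
from h import *
bat()
E
```

```text
l slide,lift [15.97 21.43]
r slide,lift [10.73 14.39]
{'scenel': (np.float64(0.01), np.float64(0.08), array([-0.39,  0.29])), 'scener': (np.float64(0.0), np.float64(2.33), array([-0.36,  0.27])), 'sidel': (np.float64(9.07), np.float64(5.22), array([0.17, 0.29])), 'sider': (np.float64(6.1), np.float64(4.45), array([0.17, 0.29]))}
```

```bash
cat >> h.py <<'E'
def bat2():
    c=cam('scene');I0=np.load('scene6.npy');I=manip.camera('scene')
    a=edge(I0,c,range(50,95,3));b=edge(I,c,range(50,95,3));dl=np.median(b[:,0]-a[:,0])
    ar=edge(I0,c,range(-94,-49,3));br=edge(I,c,range(-94,-49,3));dr=br[:,0]-ar[:,0]
    u,v=proj(c,[538,-240,75])[0].astype(int);g=lambda J:np.float32(cv2.cvtColor(J,cv2.COLOR_RGB2GRAY)[v-32:v+32,u-42:u+42])
    W=np.eye(2,3,dtype=np.float32);cc,W=cv2.findTransformECC(g(I0),g(I),W,cv2.MOTION_TRANSLATION)
    dp=W[:,2];P=np.array([538,-240,70.]);q=proj(c,[P,P+D,P+[0,0,.5]])
    # slide, lift from bowl (2 eq) + left edge (1 eq)
    A=np.r_[np.c_[q[1]-q[0],q[2]-q[0]],[a[0,1:3]]];y=np.r_[dp,dl]
    r=np.linalg.lstsq(A,y,rcond=None);s=manip.read_state();tip=(s['eef_pos']-B0+90*D)@D+1.2+130
    print('bowl px',dp,'edge l',dl.round(2),'edge r',np.percentile(dr,[25,50,75]).round(2),'slide,lift',r[0].round(2),'res',(A@r[0]-y).round(2),'tip past',tip.round(1),'F',s['wrist_force'].round(1),'t',s['clock'],'gap',s['finger_gap'].round(1),s['eef_pos'].round(1))
E
python3 -m creep '[[-1,[-0.3,0,0],0],[-1,[-0.6,0,0],0],[-1,[-0.9,0,0],0],[-1,[-1,0,0],0],[-1,[-1,0,0],0]]'
python3 - <<'E'
from h import *
bat2()
E
```

```text
clock: 23.45
eef_pos: [510.6, -64.8, 24.9]
eef_rot: [3.141, -0.001, 1.756]
wrist_force: [-1.9, 10.6, 10.5]
finger_gap: 39.6
finger_force: 40.0Traceback (most recent call last):
  File "<stdin>", line 2, in <module>
  File "h.py", line 89, in bat2
    print('bowl px',dp,'edge l',dl.round(2),'edge r',np.percentile(dr,[25,50,75]).round(2),'slide,lift',r[0].round(2),'res',(A@r[0]-y).round(2),'tip past',tip.round(1),'F',s['wrist_force'].round(1),'t',s['clock'],'gap',s['finger_gap'].round(1),s['eef_pos'].round(1))
                                                                                                                                                                                                                           ^^^^^^^^^^^^^^^^^^^^^
AttributeError: 'float' object has no attribute 'round'
```

```bash
sed -i "s/s\['finger_gap'\].round(1)/round(s['finger_gap'],1)/" h.py
python3 -m creep '[[-1,[-0.2,0,0],0],[-1,[-0.4,0,0],0],[-1,[-0.5,0,0],0],[-1,[-0.5,0,0],0]]'
python3 - <<'E'
from h import *
bat2()
E
```

```text
clock: 23.9
eef_pos: [511.5, -69.3, 25.0]
eef_rot: [3.141, -0.002, 1.756]
wrist_force: [-1.9, 16.0, 12.0]
finger_gap: 39.8
finger_force: 40.0
bowl px [-0.79330987  0.50140065] edge l -0.6 edge r [-0.54 -0.35 -0.22] slide,lift [2.12 0.78] res [0.   0.01 0.01] tip past 54.0 F [-2.9 16.8 11.9] t 23.95 gap 39.8 [511.5 -69.2  24.9]
```

```bash

python3 -m creep '[[-1,[-0.25,0,0],0],[-1,[-0.5,0,0],0],[-1,[-0.75,0,0],0],[-1,[-0.9,0,0],0],[-1,[-1,0,0],0],[-1,[-1,0,0],0],[-1,[-1,0,0],0]]'
python3 - <<'E'
from h import *
bat2()
E
```

```text
clock: 24.65
eef_pos: [513.3, -79.1, 24.9]
eef_rot: [3.141, -0.002, 1.756]
wrist_force: [-2.9, 16.0, 12.3]
finger_gap: 39.5
finger_force: 40.0
bowl px [-0.9690654   0.24795055] edge l 0.0 edge r [-0.02 -0.    0.04] slide,lift [2.44 3.13] res [-0.01 -0.06 -0.04] tip past 64.0 F [-2.5 16.5 12.1] t 24.7 gap 39.9 [513.3 -79.1  24.9]
```

```bash

python3 -m creep '[[-1,[-0.15,0,0],0],[-1,[-0.3,0,0],0],[-1,[-0.3,0,0],0],[-1,[-0.3,0,0],0],[-1,[-0.3,0,0],0]]'
python3 - <<'E'
from h import *
bat2(); manip.sign_off()
E
```

```text
clock: 25.2
eef_pos: [513.9, -82.0, 24.9]
eef_rot: [3.141, -0.002, 1.756]
wrist_force: [-2.3, 16.9, 11.0]
finger_gap: 39.7
finger_force: 40.0
bowl px [-1.0216873   0.17073967] edge l 0.08 edge r [0.   0.09 0.57] slide,lift [2.54 3.6 ] res [-0.01 -0.04 -0.03] tip past 67.0 F [-3.  16.3 10.7] t 25.25 gap 39.8 [513.9 -82.   24.9]
the job is handed in; nothing more can be done
```

The job is handed in at 25 s: both cups stand nested in the bowl, and the wedge, still gripped under the middle of the open edge, lifts it about 3.6 mm by the scene camera, which saw the left side clearly and the right less so.

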